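# Grind with the inclined hand mill

### The arm

A 6-joint arm with a two-finger parallel gripper is mounted at the origin on a cart in front of the work surface, level with it; the furniture and walls round the work are solid. World frame = base frame: x ahead of the robot, y to its left, z up, the work surface at z = 0. Lengths are in m, angles in rad, forces in N, time in s.
With the tool pointing down it reaches from about 0.275 to 0.75 m from the base axis. Payload 10.2 kg.
Tool frame: the origin (TCP) lies between the finger pads; the fingertips stand 19 mm ahead of it and the grasp point (between the pads) is the TCP; z points along the fingers, y is the line along which they close (so a half turn about z gives the same grasp; the last joint's range is limited). The gripper opens to 88 mm and grips with 3 to 60 N. Pads are 18 mm wide; open, the fingers measure 123 mm over their backs; the gripper's body (75 mm by 187 mm) begins 45 mm behind the grasp point.
Start: joints at [1.122, 0.313, 1.498, -0, 1.331, -0.223], TCP at [0.118, 0.512, 0.258] pointing down, gripper open.
Joint ranges: [-2.94, 2.94], [-0.97, 2.17], [0.19, 2.56], [-1.23, 4.37], [0.02, 3.11], [-2.88, 2.88]. Speed limits (rad/s): [2.39, 2.39, 3.01, 3.14, 3.14, 3.14].

### API

Orientations are given as a unit quaternion [w, x, y, z].
In Python, from station import env gives the robot as it stands. The module is installed in compiled form; this text tells all that it offers. Calls block until the motion is done:
- env.move_ptp(position, orientation): joint-space move of the TCP to a pose.
- env.move_l(position, rotation=None, velocity=0.15, threshold=None): straight line of the TCP; rotation=None keeps the orientation; velocity is the mean speed in m/s. With threshold (N) it stops when the force on the tool has changed by that much, and returns True; else False.
- env.goto_joints(angles): joint-space move.
- env.set_gripper(opening): opening from 0.0 (shut) to 1.0 (fully open); the grip force is fixed at half the most; returns when the fingers have stopped.
- env.hold(seconds).
- env.inverse_kinematics(position, orientation): joint angles nearest the present ones, or None.
- env.get_image(name): name is "scene" or "top" or "wrist"; returns a dict with "img" (480x640x3 uint8, red, green, blue), "mtx" (3x3 intrinsics, pixels), "extrinsics" (4x4, takes a point from world to camera coordinates). Camera axes: x right, y up, looking along -z (the intrinsics and any distortion apply to the point x, -y, -z); pixel columns grow to the right and rows downward; lengths in m; the calibration is good to about 2 mm. A picture is of the moment at which its call begins. There is no depth.
A pose or a line that the arm cannot do raises env.Unreachable and nothing moves.
- env.job_done(): hands the job in; it is judged then, once.
Readings, each from a call of its own:
- env.current_time_s(): time.
- env.current_qpos(): joint angles.
- env.current_joint_velocities(): joint speeds.
- env.current_effort(): joint torques, N m.
- env.current_eef_pos(): TCP position.
- env.current_eef_rot(): TCP orientation.
- env.current_ft_force(): force on the tool from outside, world axes, zero at the start.
- env.current_torque(): the same for the moment, N m.
- env.current_opening(): opening from 0.0 (shut) to 1.0 (fully open).
- env.current_gripper_force(): force on a finger pad.
Only numpy, scipy, OpenCV 4.12 (cv2) and the standard library are available. Lean on these libraries where they do the work, as an engineer would, in place of code of your own. Each camera call takes 0.05 s, during which the arm holds its last target. There are 200 camera calls.

### The job

Grind a portion with the green hand mill: first set the little speckled white bowl upright on the mill's round bowl stand under the spout, then push the loose crank fully home on the mill's square shaft and wind it by its knob clockwise (seen from the crank's side, facing the shaft end) through at least three full turns. Leave the crank on the shaft and the bowl on its stand, let go of everything, and do not disturb the mugs, scoop or timer.

Things in the scene. Friction and masses are not known exactly. Their poses are not given: they have to be found in the camera images.
- mill: Green hand mill, fixed. Origin: on the worktop, 9 mm from the pillar's axis, z up. Foot plate 15 mm high, x -135 to 61, y -71 to 75 mm. Its 72 mm thick barrel leans towards the mill's -y: axis direction (0, -0.643, 0.766), through (0, 35, 105) mm at the low end and point shaft_root. Clear hopper 72 mm wide at x = 20, y = 44, top at z = 221 mm. Spout towards the mill's -x. Its yaw varies.
- spout_end (a point): Middle of the open end of the mill's spout, a metal trough 30 mm wide and 16 mm high, at (-86, 28, 88) mm of the mill, axes as the mill's. Underside at z = 81, upper edges at z = 96 mm here; it rises towards the barrel (mill's +x), to about 120 mm.
- bowl_stand (a point): Centre of the top of the round metal stand on the mill's foot: 66 mm across, 28 mm above the worktop, at (-98, 28, 28) mm of the mill, axes as the mill's. The spout's end reaches within 12 mm of its centre line, 21 mm above a bowl standing there: bring the bowl in low from the mill's -x side, the gripper leaning 20 to 35 degrees towards the mill's -x to clear the spout.
- shaft_root (a point): On the axis of the mill's bare square steel shaft, at the flat round shoulder (36 mm across) that the crank's hub comes to rest on; at (0, -45, 201) mm of the mill. z points out along the shaft, 40 degrees from vertical; x and y are square to the shaft's flats and turn with it. The shaft is 12 x 12 mm and 32 mm long, its last 8 mm tapered to 5 x 5 mm.
- mill_shaft (a joint): Angle of the shaft in rad, growing clockwise as seen by one who looks at the shaft's end (turning about minus z of shaft_root). Starts between -0.35 and 0.35; three full turns add 18.85. It turns on without stops, stays where it is left and resists with about 0.2 N m (3 N at the knob).
- crank: Steel crank with dark wooden knob, 0.2 kg, lying flat, knob up. Origin: centre of the socket's mouth, on the flat underside; z up, x along the arm to the knob. Hub 30 (x) x 26 (y) x 42 mm high: grip it across y. Socket 14.4 mm square, sides along x and y, 36 mm deep from below; fits the shaft in four ways; when home, its origin is at shaft_root. Arm 18 mm wide, 8 mm thick, flush below.
- knob_mid (a point): Middle of the crank's knob, 65 mm from the crank's origin along its x, 33 mm above its underside. The knob is a cylinder of 25 mm diameter, from 10 to 53 mm above the underside; it spins freely on its pin, so fingers that hold it need not turn. z along the knob.
- pinch_bowl: Little speckled white bowl, 60 mm across the rim, 32 mm high, foot 44 mm across, hollow. Origin: centre of its underside, z up. It can be gripped across its rim.
- mug_c: White barrel mug, 85 x 116 x 98 mm, bystander. Origin: centre of its underside.
- mug_b2: Dark and blue mug, 90 x 122 x 94 mm, bystander. Origin: centre of its underside.
- coffee_scoop: Steel coffee scoop lying on the worktop, 47 x 144 x 24 mm, bystander. Origin: centre of its underside.
- timer: White kitchen timer, 67 x 67 x 56 mm, bystander. Origin: centre of its underside.

How it is judged:
By the outcome, as a careful person would: the job done as asked, in the order asked, and still so for the second after the job is handed in, with the robot touching nothing.
It also fails if it takes over 72 s, if anything falls off the work surface, if the arm or the gripper's body presses on something with over 40 N, if the wrist force passes 120 N, or if a joint passes its speed limit or range.

## Working session

There is one attempt and no reset: what is moved stays moved. The work goes in short steps, each a Python script; the robot and the scene stay as the last script left them, time stands still between calls to the robot, and variables do not carry over. Pictures are saved under pics/ and viewed, at most 10 in all, crops included, and the job is handed in when it is done.

```bash
mkdir -p pics
python3 - <<'E'
from station import env
import cv2,numpy as np
for n in("top","scene"):
    d=env.get_image(n);cv2.imwrite(f"pics/{n}0.png",d["img"][:,:,::-1]);np.savez(f"{n}0.npz",**d)
    E=d["extrinsics"];print(n,d.keys(),d["mtx"].round(1).tolist(),(-E[:3,:3].T@E[:3,3]).round(3),E.round(3).tolist())
print(env.current_time_s())
E
```

```text
top dict_keys(['img', 'mtx', 'extrinsics']) [[553.2, 0.0, 317.4], [0.0, 553.2, 225.6], [0.0, 0.0, 1.0]] [0.372 0.006 1.429] [[-0.028, -1.0, -0.003, 0.02], [0.982, -0.028, 0.188, -0.634], [-0.188, 0.003, 0.982, -1.334], [0.0, 0.0, 0.0, 1.0]]
scene dict_keys(['img', 'mtx', 'extrinsics']) [[467.1, 0.0, 318.7], [0.0, 467.1, 239.4], [0.0, 0.0, 1.0]] [-0.333 -0.522  0.78 ] [[0.497, -0.867, 0.008, -0.294], [0.45, 0.265, 0.853, -0.377], [-0.742, -0.421, 0.522, -0.874], [0.0, 0.0, 0.0, 1.0]]
0.1
```

View pics/top0.png

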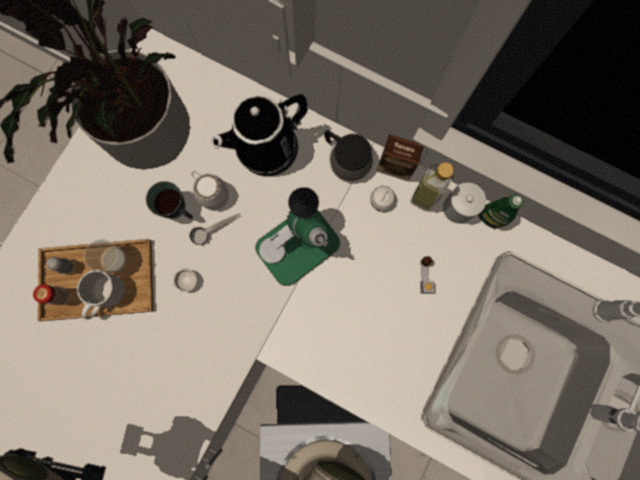

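View pics/scene0.png

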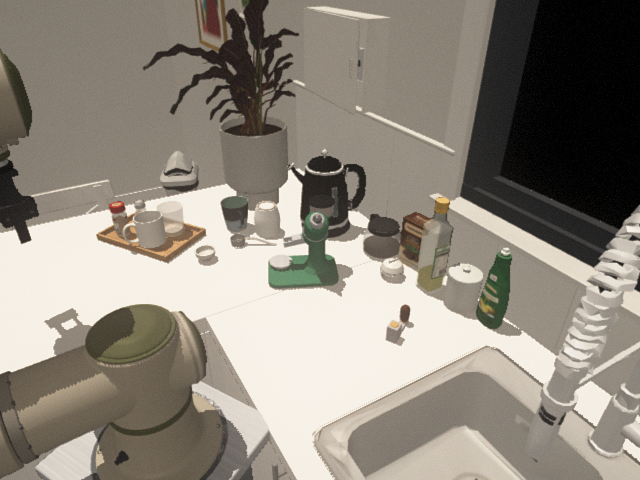

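The top view shows the mill at about (300,245), its stand at (272,247), the bowl at (187,281), and the crank with its hub at (428,287) and knob at (428,261). I'll take rough positions from these and work out the wrist camera offset.

```bash
cat > h.py <<'E'
import numpy as np,cv2
from scipy.spatial.transform import Rotation as R
def ray(d,u,v):
    K,E=d["mtx"],d["extrinsics"]; p=np.linalg.solve(K,[u,v,1.]); r=E[:3,:3].T@np.array([p[0],-p[1],-p[2]])
    return -E[:3,:3].T@E[:3,3], r/np.linalg.norm(r)
def onz(d,u,v,z):
    o,r=ray(d,u,v); return o+r*(z-o[2])/r[2]
def proj(d,P):
    E=d["extrinsics"];c=np.atleast_2d(P)@E[:3,:3].T+E[:3,3];p=(c*[1,-1,-1])@d["mtx"].T;return p[:,:2]/p[:,2:]
def tri(obs):
    A=np.zeros((3,3));b=np.zeros(3)
    for d,u,v in obs:
        o,r=ray(d,u,v);M=np.eye(3)-np.outer(r,r);A+=M;b+=M@o
    return np.linalg.solve(A,b)
def quat(z,y):
    z=np.array(z,float);z/=np.linalg.norm(z);y=np.array(y,float);y-=z*(y@z);y/=np.linalg.norm(y)
    q=R.from_matrix(np.c_[np.cross(y,z),y,z]).as_quat();return q[[3,0,1,2]]
def rot(q): return R.from_quat(np.array(q)[[1,2,3,0]]).as_matrix()
E
python3 - <<'E'
from h import *
from station import env
t=dict(np.load("top0.npz"))
for n,u,v,z in(("bowl",187,281,.025),("hub",428,287,.042),("knob",428,261,.053),("stand",272,247,.028),("shaftend",319,237,.225)):print(n,onz(t,u,v,z).round(3))
d=env.get_image("wrist");E=d["extrinsics"];c=-E[:3,:3].T@E[:3,3]
Rt=rot(env.current_eef_rot());print("cam in tool",Rt.T@(c-env.current_eef_pos()),"\n",(Rt.T@E[:3,:3].T).round(3),d["mtx"].round(1).tolist())
q=quat([0,0,-1],[0,1,0])
for P in([.40,-.1,.33],[.35,.05,.36],[.33,.25,.3],[.37,-.17,.3]):print(P,env.inverse_kinematics(P,q))
E
```

```text
bowl [0.507 0.336 0.025]
hub [ 0.473 -0.27   0.042]
knob [ 0.537 -0.272  0.053]
stand [0.588 0.12  0.028]
shaftend [ 0.577 -0.     0.225]
cam in tool [ 6.37368980e-02 -2.96848390e-05 -1.27655799e-01] 
 [[-0.002  0.966  0.257]
 [ 1.     0.002  0.001]
 [ 0.     0.257 -0.966]] [[420.9, 0.0, 324.2], [0.0, 420.9, 245.0], [0.0, 0.0, 1.0]]
[0.4, -0.1, 0.33] [-5.30928589e-01  1.03035561e-02  1.66768292e+00 -4.44089210e-16
  1.46360618e+00 -2.10172492e+00]
[0.35, 0.05, 0.36] [-1.93290269e-01 -1.43527282e-01  1.73399939e+00 -4.44089210e-16
  1.55112055e+00 -1.76408660e+00]
[0.33, 0.25, 0.3] [ 3.63585043e-01  3.12009321e-02  1.72370675e+00 -4.44089210e-16
  1.38668497e+00 -1.20721128e+00]
[0.37, -0.17, 0.3] [-7.20345029e-01  1.51035198e-02  1.74023052e+00 -4.44089210e-16
  1.38625862e+00 -2.29114136e+00]
```

Run:
```python
from h import *
from station import env
q=quat([0,0,-1],[0,1,0])
env.move_ptp([.46,-.12,.38],q);
d=env.get_image("wrist");np.savez("w1.npz",**d);cv2.imwrite("pics/w1.png",d["img"][:,:,::-1])
env.move_ptp([.46,.2,.33],q)
d=env.get_image("wrist");np.savez("w2.npz",**d);cv2.imwrite("pics/w2.png",d["img"][:,:,::-1])
print(env.current_time_s(),env.current_qpos())
```

```text
4.0667 [ 1.74218633e-01  2.17760726e-01  1.43341228e+00 -2.39235049e-04
  1.49005837e+00 -1.39513416e+00]
```

View pics/w1.png

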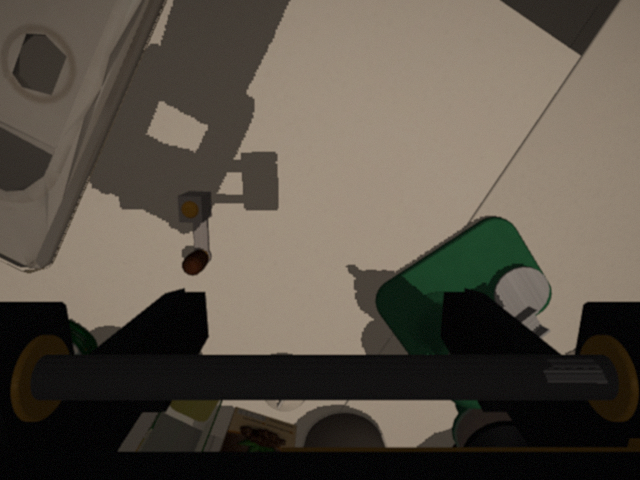

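View pics/w2.png

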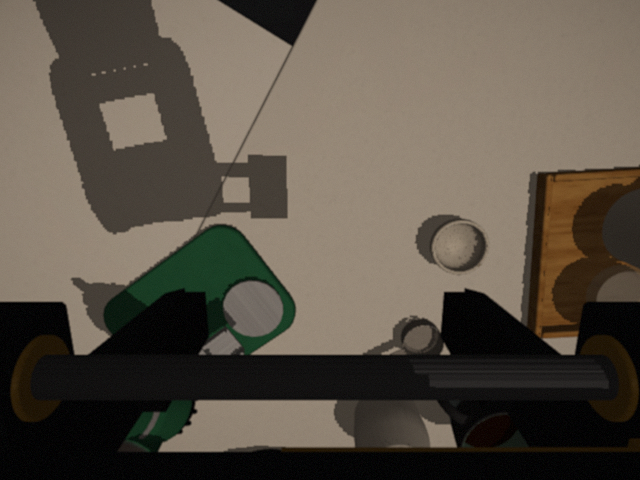

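w1 shows the crank, with its hub top near (190,209) and its knob at (195,262). w2 shows the bowl at (460,246) and the stand disc at (252,308). Next I fit these shapes and the mill's foot edges.

Run:
```python
from h import *
w1,w2,t,s=[dict(np.load(f)) for f in("w1.npz","w2.npz","top0.npz","scene0.npz")]
def green(d):
    i=d["img"].astype(int);return ((i[...,1]>i[...,0]*1.5)&(i[...,1]>i[...,2]*1.25)&(i[...,1]>25)).astype(np.uint8)
def line(d,x0,x1,y0,y1,z):
    g=green(d);c=max(cv2.findContours(g,0,1)[0],key=cv2.contourArea)[:,0] if 0 else np.vstack([k[:,0] for k in cv2.findContours(g,0,cv2.CHAIN_APPROX_NONE)[0] if cv2.contourArea(k)>500])
    c=c[(c[:,0]>x0)&(c[:,0]<x1)&(c[:,1]>y0)&(c[:,1]<y1)]
    P=np.array([onz(d,u,v,z) for u,v in c])[:,:2];m=P.mean(0);U,S,V=np.linalg.svd(P-m);return m.round(4),np.degrees(np.arctan2(V[0,1],V[0,0])).round(2),len(P),(S[1]/len(P)**.5).round(5)
for a in((w1,395,468,220,280),(w1,518,545,235,272),(w2,120,195,225,290),(w2,248,284,235,282)):
  for z in(0,.015): print(a[1:],z,line(*a,z))
def blob(d,m,x0,x1,y0,y1):
    k=np.zeros_like(m,np.uint8);k[y0:y1,x0:x1]=m[y0:y1,x0:x1]
    c=max(cv2.findContours(k,0,cv2.CHAIN_APPROX_NONE)[0],key=cv2.contourArea);return c
# stand: non-green in green
for d,bx,n in((w2,(215,292,270,345),"stand"),(w1,(490,556,260,320),"stand1")):
    i=d["img"].astype(int);c=blob(d,(i.min(2)>75),*bx);e=cv2.fitEllipse(c);print(n,e,onz(d,*e[0],.028).round(4),"diam",e[1][1]/420.9*np.linalg.norm(onz(d,*e[0],.028)-ray(d,0,0)[0]))
i=w2["img"].astype(int);g=cv2.cvtColor(w2["img"],6)
print(g[246,400:500:4],g[205:290:4,460])
cr=lambda d,x0,x1,y0,y1,k:cv2.resize(d["img"][y0:y1,x0:x1],None,fx=k,fy=k,interpolation=2)
A=cr(w1,140,240,180,280,4);B=cr(w2,410,510,200,300,4);C=cr(t,250,350,180,280,4)[:200];D=cr(t,390,490,240,340,4)[:200]
A=np.hstack([A,B]);A=np.vstack([A,np.hstack([cr(t,270,350,205,245,5),cr(s,270,350,205,245,5)])])
cv2.imwrite("pics/c1.png",A[:,:,::-1])
```

```text
(395, 468, 220, 280) 0 (array([0.544 , 0.0131]), np.float64(-54.23), 96, np.float64(0.00091))
(395, 468, 220, 280) 0.015 (array([0.5396, 0.0092]), np.float64(-54.23), 96, np.float64(0.00088))
(518, 545, 235, 272) 0 (array([0.5481, 0.1374]), np.float64(-150.55), 55, np.float64(0.00509))
(518, 545, 235, 272) 0.015 (array([0.5437, 0.1298]), np.float64(-150.55), 55, np.float64(0.00494))
(120, 195, 225, 290) 0 (array([0.5434, 0.0132]), np.float64(-54.8), 77, np.float64(0.01109))
(120, 195, 225, 290) 0.015 (array([0.5386, 0.0193]), np.float64(-54.8), 77, np.float64(0.01073))
(248, 284, 235, 282) 0 (array([0.5389, 0.1292]), np.float64(-145.01), 38, np.float64(0.00027))
(248, 284, 235, 282) 0.015 (array([0.5342, 0.1314]), np.float64(-145.01), 38, np.float64(0.00027))
stand ((253.53567504882812, 308.1336975097656), (52.77311706542969, 58.146827697753906), 123.91326904296875) [0.5826 0.1204 0.028 ] diam 0.06561070838184355
stand1 ((531.3281860351562, 290.2421569824219), (57.71727752685547, 64.7164077758789), 84.58953857421875) [0.5808 0.1312 0.028 ] diam 0.08795050724157324
[134 132 134 133 111  60  63  57  98 119 122 120 134 129 131 126 116 106
 101  53  47  40 119 130 129] [130 133 129 103 121 100 111 114 114 126 129 123 120 103 108  78  39 115
 133 132 131 133]
```

View pics/c1.png

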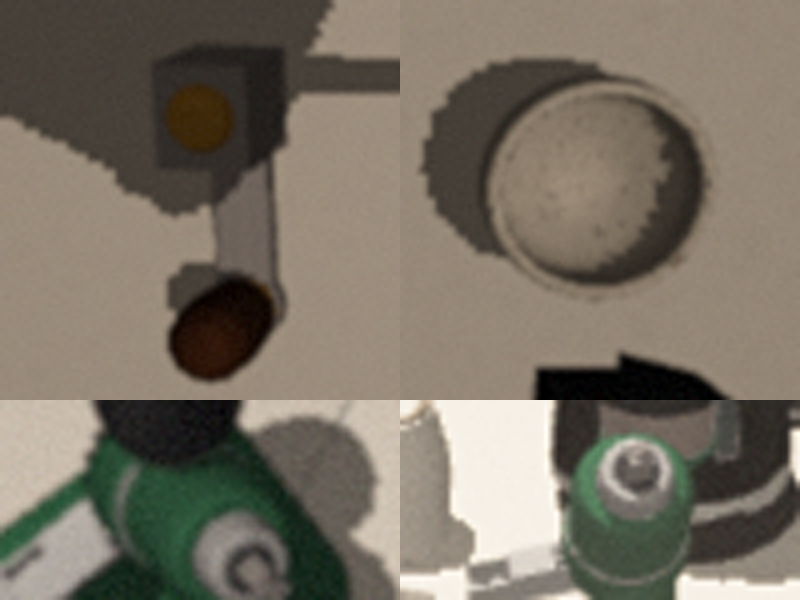

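```bash
cat >> h.py <<'E'
YAW=np.radians(-54.7); RM=R.from_euler('z',YAW).as_matrix()
STAND=np.array([.5826,.1204,.028]); M0=STAND-RM@[-.098,.028,.028]
mill=lambda p:M0+RM@(np.array(p,float)/1000)
E
python3 - <<'E'
from h import *
w1,w2,t,s=[dict(np.load(f)) for f in("w1.npz","w2.npz","top0.npz","scene0.npz")]
print("M0",M0)
for P in([.5440,.0131,0],[.5389,.1292,0],[.5396,.0092,.015],[.5342,.1314,.015]):print("edge pts in mill",RM.T@(P-M0)*1000)
ax=np.array([0,-.643,.766]);tip=mill(np.array([0,-45,201])+32*ax);print("root",mill([0,-45,201]),"tip",tip,proj(t,tip),proj(s,tip))
b=onz(w2,459,247.2,.032);print("bowl",b, "left/right",onz(w2,431.7,247,.030),onz(w2,486.2,247,.030))
print("bowl top-check",proj(t,b))
print("tri tip",tri([(s,317.4,218),(t,321.5,241.5)]))
# precise tip/collar from images
cv2.imwrite("pics/c2.png",np.hstack([cv2.resize(t["img"][222:258,298:342],None,fx=9,fy=9,interpolation=2),cv2.resize(s["img"][205:241,295:339],None,fx=9,fy=9,interpolation=2)])[:,:,::-1])
h=onz(w1,190,209.5,.042);print("hub",h)
print("arm dir",onz(w1,140+272/4,180+160/4,.008),onz(w1,140+280/4,180+300/4,.008))
E
```

```text
M0 [0.61637819 0.0242385  0.        ]
edge pts in mill [-32.73374089 -65.50703407   0.        ]
edge pts in mill [-130.43438898   -2.58006559    0.        ]
edge pts in mill [-32.09337783 -71.3516842   15.        ]
edge pts in mill [-134.94582251   -5.14462549   15.        ]
root [ 0.579652   -0.00176509  0.201     ] tip [ 0.56285916 -0.01365509  0.225512  ] [[325.1558086  242.96288465]] [[318.65635632 213.45001145]]
bowl [0.51259584 0.33971463 0.032     ] left/right [0.51284568 0.3116167  0.03      ] [0.51299958 0.36899314 0.03      ]
bowl top-check [[185.08644958 278.54039522]]
tri tip [ 0.56942954 -0.00608616  0.20726737]
hub [ 0.4787331  -0.27034503  0.042     ]
arm dir [ 0.49762282 -0.26062463  0.008     ] [ 0.54168892 -0.26132695  0.008     ]
```

View pics/c2.png

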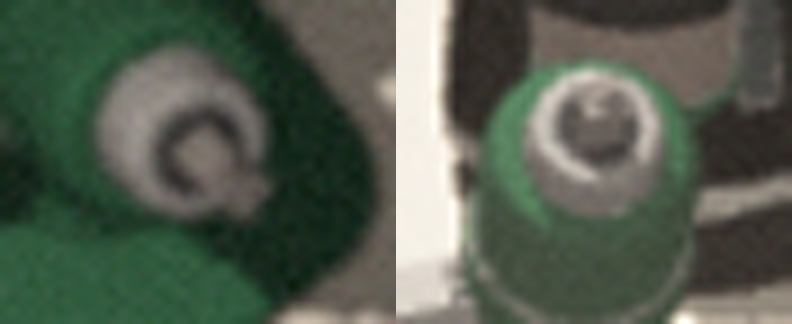

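The foot edges, taken at z = 15 mm, come out at mill y = -71.4 and x = -134.9, against -71 and -135 given. The mill pose is therefore good. In c2 the shaft tip is at about (326,243) in the top view; I predicted (325.2,243). Next is the bowl.

```bash
cat >> h.py <<'E'
BOWL=np.array([.5127,.340,0.]); a=np.radians(30)
mx=RM[:,0]; my=RM[:,1]
zp=np.array([np.sin(a),0,-np.cos(a)]); zq=np.sin(a)*mx+np.array([0,0,-np.cos(a)])
qp=quat(zp,[0,1,0]); qq=quat(zq,my)   # both have tool x pointing back/up
E
python3 - <<'E'
from h import *
from station import env
g=BOWL+[0,0,.027]; up=[0,0,.027]
for n,p,q in(("pre",g-.09*zp,qp),("g",g,qp),("lift",g+[0,0,.1],qp),("wp",STAND+np.array([0,0,.035])-.15*mx,qq),("in",STAND+[0,0,.035],qq),("ret",STAND+np.array([0,0,.027])-.13*zq,qq)):
    print(n,np.round(p,3),env.inverse_kinematics(p,q))
try:
    env.set_gripper(.92)
    env.move_ptp(g-.09*zp,qp); env.move_l(g,velocity=.12); env.set_gripper(0)
    print("open",env.current_opening()*88,env.current_gripper_force(),env.current_eef_pos())
    env.move_l(g+[0,0,.1],velocity=.15)
    print("open",env.current_opening()*88,env.current_ft_force())
except env.Unreachable as e: print("UNR",e)
d=env.get_image("scene");cv2.imwrite("pics/s2.png",d["img"][100:340,80:400,::-1]);print(env.current_time_s())
E
```

```text
pre [0.468 0.34  0.105] [ 0.52678522  0.47387009  1.80694112 -0.59052377  0.4684156  -0.56517446]
g [0.513 0.34  0.027] [ 0.48268155  0.66881292  1.73526453 -0.73921677  0.35168266 -0.43688789]
lift [0.513 0.34  0.127] [ 0.48268155  0.49655644  1.69184875 -0.4765353   0.53047568 -0.72585853]
wp [0.496 0.243 0.063] [ 0.44906307  0.6378796   1.65753508 -0.69333899  0.88111753  0.29408223]
in [0.583 0.12  0.063] [ 0.18288794  0.65949025  1.61507328 -0.71331935  0.76637995  0.06691695]
ret [0.545 0.173 0.168] [ 0.2945887   0.4855956   1.5817835  -0.60490785  0.98662047 -0.00287625]
open 58.14264061576963 29.566289435190356 [0.51286413 0.34023103 0.02750023]
open 57.96955359730181 [ 0.03867007  0.06917749 -0.63105597]
7.6583
```

Run:
```python
from h import *
from station import env
try:
    hz=np.array([0,0,1.])
    env.move_ptp(STAND+hz*.037-.13*mx,qq); env.move_l(STAND+hz*.035,velocity=.12)
    print("contact",env.move_l(STAND+hz*.026,velocity=.03,threshold=2.5),env.current_eef_pos()-STAND,env.current_opening()*88)
    d=env.get_image("scene");cv2.imwrite("pics/s3.png",cv2.resize(d["img"][180:300,240:380,::-1],None,fx=4,fy=4))
    env.set_gripper(.92); env.move_l(STAND+hz*.027-.10*zq,velocity=.2)
    env.move_ptp(STAND+hz*.027-.2*zq,qq)
except env.Unreachable as e: print("UNR",e)
d=env.get_image("wrist");np.savez("w4.npz",**d);e=env.get_image("scene");np.savez("s4.npz",**e)
cv2.imwrite("pics/w4.png",np.hstack([cv2.resize(d["img"],(400,300)),cv2.resize(e["img"][180:300,240:400],(400,300))])[:,:,::-1]);print(env.current_time_s())
```

```text
contact True [6.68226071e-05 3.55869999e-04 2.74215148e-02] 58.254700835109446
11.9417
```

View pics/w4.png

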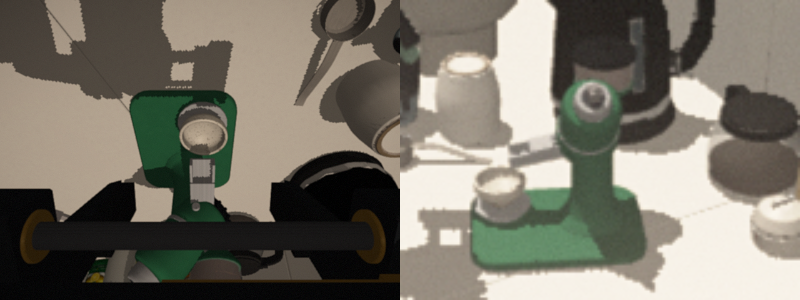

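The bowl sits squarely on the stand under the spout. Now I look along the shaft to get its angle, then at the crank.

```bash
cat >> h.py <<'E'
AX=RM@[0,-np.sin(np.radians(40)),np.cos(np.radians(40))]; ROOT=mill([0,-45,201]); TIP=ROOT+.032*AX
E
python3 - <<'E'
from h import *
from station import env
qs=quat(-AX,-mx); qd=quat([0,0,-1],[0,1,0])
try:
    print(env.inverse_kinematics(ROOT+.15*AX,qs),env.inverse_kinematics(ROOT+.04*AX,qs))
    p=np.array(env.current_eef_pos());env.move_l(p+[-.05,0,.15],velocity=.3)
    env.move_ptp(ROOT+.15*AX,qs); 
    d=env.get_image("wrist");np.savez("w5.npz",**d);print(proj(d,[ROOT,TIP]))
    env.move_ptp([.545,-.27,.24],qd)
    e=env.get_image("wrist");np.savez("w6.npz",**e)
    u,v=proj(d,[TIP])[0].astype(int);print(proj(e,[[.479,-.27,.042],[.54,-.271,.053]]))
    A=cv2.resize(d["img"][v-50:v+50,u-50:u+50],(400,400),interpolation=2);u,v=proj(e,[[.51,-.27,.03]])[0].astype(int)
    v=max(v,80);B=cv2.resize(e["img"][v-80:v+80,u-80:u+80],(400,400),interpolation=2);print(u,v)
    cv2.imwrite("pics/w56.png",np.hstack([A,B])[:,:,::-1])
except env.Unreachable as e: print("UNR",e)
print(env.current_time_s())
E
```

```text
None None
UNR the arm cannot take that pose within its joint ranges
12.6167
```

Run:
```python
from h import *
from station import env
print(env.current_qpos(),ROOT,AX)
up=np.cross(mx,-AX)
for L in(.04,.09,.15):
  o=[]
  for k in range(0,360,15):
    y=np.cos(np.radians(k))*mx+np.sin(np.radians(k))*up
    s=env.inverse_kinematics(ROOT+L*AX,quat(-AX,y))
    if s is not None:o.append((k,np.round(s,2).tolist()))
  print(L,*o,sep="\n")
```

```text
[ 0.39089398  0.21910174  1.3980978  -0.51525938  1.42158907 -0.17398874] [ 0.579652   -0.00176509  0.201     ] [-0.52460313 -0.37143972  0.76604444]
0.04
(0, [-0.49, 0.24, 1.82, 0.82, 0.91, 0.0])
(15, [-0.49, 0.24, 1.82, 0.82, 0.91, -0.26])
(30, [-0.49, 0.24, 1.82, 0.82, 0.91, -0.52])
(45, [-0.49, 0.24, 1.82, 0.82, 0.91, -0.78])
(60, [-0.49, 0.24, 1.82, 0.82, 0.91, -1.04])
(75, [-0.49, 0.24, 1.82, 0.82, 0.91, -1.31])
(90, [-0.49, 0.24, 1.82, 0.82, 0.91, -1.57])
(105, [-0.49, 0.24, 1.82, 0.82, 0.91, -1.83])
(120, [-0.49, 0.24, 1.82, 0.82, 0.91, -2.09])
(135, [-0.49, 0.24, 1.82, 0.82, 0.91, -2.35])
(150, [-0.49, 0.24, 1.82, 0.82, 0.91, -2.62])
(165, [-0.49, 0.24, 1.82, 0.82, 0.91, -2.88])
(210, [-0.49, 0.24, 1.82, 0.82, 0.91, 2.62])
(225, [-0.49, 0.24, 1.82, 0.82, 0.91, 2.36])
(240, [-0.49, 0.24, 1.82, 0.82, 0.91, 2.1])
(255, [-0.49, 0.24, 1.82, 0.82, 0.91, 1.83])
(270, [-0.49, 0.24, 1.82, 0.82, 0.91, 1.57])
(285, [-0.49, 0.24, 1.82, 0.82, 0.91, 1.31])
(300, [-0.49, 0.24, 1.82, 0.82, 0.91, 1.05])
(315, [-0.49, 0.24, 1.82, 0.82, 0.91, 0.79])
(330, [-0.49, 0.24, 1.82, 0.82, 0.91, 0.53])
[... 1337 characters left out ...]
, 0.73, 1.16, -1.52])
(105, [-0.65, 0.04, 1.81, 0.73, 1.16, -1.79])
(120, [-0.65, 0.04, 1.81, 0.73, 1.16, -2.05])
(135, [-0.65, 0.04, 1.81, 0.73, 1.16, -2.31])
(150, [-0.65, 0.04, 1.81, 0.73, 1.16, -2.57])
(165, [-0.65, 0.04, 1.81, 0.73, 1.16, -2.83])
(210, [-0.65, 0.04, 1.81, 0.73, 1.16, 2.66])
(225, [-0.65, 0.04, 1.81, 0.73, 1.16, 2.4])
(240, [-0.65, 0.04, 1.81, 0.73, 1.16, 2.14])
(255, [-0.65, 0.04, 1.81, 0.73, 1.16, 1.88])
(270, [-0.65, 0.04, 1.81, 0.73, 1.16, 1.62])
(285, [-0.65, 0.04, 1.81, 0.73, 1.16, 1.36])
(300, [-0.65, 0.04, 1.81, 0.73, 1.16, 1.09])
(315, [-0.65, 0.04, 1.81, 0.73, 1.16, 0.83])
(330, [-0.65, 0.04, 1.81, 0.73, 1.16, 0.57])
(345, [-0.65, 0.04, 1.81, 0.73, 1.16, 0.31])
```

Run:
```python
from h import *
from station import env
qs=quat(-AX,mx); qd=quat([0,0,-1],[0,1,0])
try:
    env.move_ptp(ROOT+.15*AX,qs); 
    d=env.get_image("wrist");np.savez("w5.npz",**d);print(proj(d,[ROOT,TIP]))
    env.move_ptp([.545,-.27,.24],qd)
    e=env.get_image("wrist");np.savez("w6.npz",**e)
    u,v=proj(d,[TIP])[0].astype(int);print(u,v,proj(e,[[.479,-.27,.042],[.54,-.271,.053]]))
    A=cv2.resize(d["img"][v-50:v+50,u-50:u+50],(400,400),interpolation=2);u,v=proj(e,[[.51,-.27,.03]])[0].astype(int)
    v=max(v,80);B=cv2.resize(e["img"][v-80:v+80,u-80:u+80],(400,400),interpolation=2);print(u,v)
    cv2.imwrite("pics/w56.png",np.hstack([A,B])[:,:,::-1])
except env.Unreachable as e: print("UNR",e)
print(env.current_time_s())
```

```text
[[322.61261168 235.75565476]
 [322.42084353 248.31847642]]
322 248 [[324.41232921 129.9243884 ]
 [323.25993823 213.17828138]]
324 170
15.9167
```

View pics/w56.png

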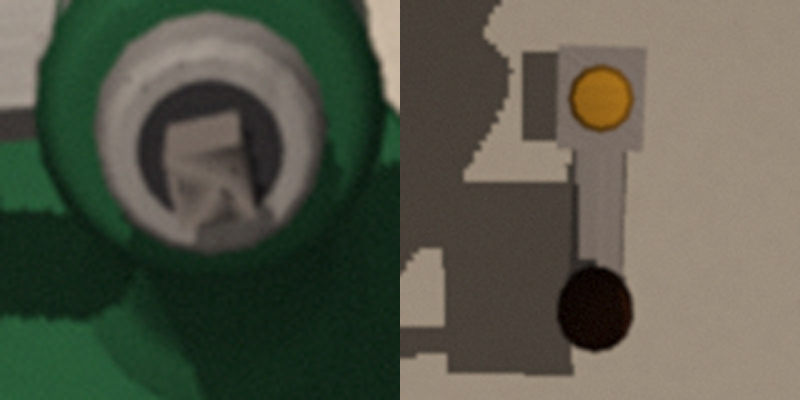

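Left crop: the shaft's upper flat edge runs from (165,122) to (240,112), so it is turned about 8° from tool y. The shoulder is centred about 1 mm towards mill +x of my prediction. Right crop: the hub's disc is at pixel (324.4,129.2) and the knob at (322.4,214), which puts the hub at (0.4785,-0.270) with a yaw of about -1.5°. Next I pick the crank and approach the shaft.

```bash
cat >> h.py <<'E'
ROOT=ROOT+.001*mx; UP=np.cross(mx,-AX)
def qk(k): k=np.radians(k); return quat(-AX,np.cos(k)*mx+np.sin(k)*UP)
def dev(env): # TCP in shaft coords mm (mx, UP, AX)
    return (np.array([mx,UP,AX])@(np.array(env.current_eef_pos())-ROOT)*1000).round(2)
E
python3 - <<'E'
from h import *
from station import env
y=-np.array([np.sin(np.radians(1.5)),np.cos(np.radians(1.5)),0]); qc=quat([0,0,-1],y); c=np.array([.4785,-.270,.028])
try:
    env.set_gripper(.75); env.move_ptp(c+[0,0,.07],qc); print(env.current_qpos().round(2)); env.move_l(c,velocity=.1)
    env.set_gripper(0); print("open mm",env.current_opening()*88,env.current_ft_force().round(2))
    env.move_l(c+[0,0,.12],velocity=.2); print("lifted",env.current_opening()*88,env.current_ft_force().round(2),env.current_torque().round(3))
    env.move_ptp(ROOT+.12*AX,qk(8.5)); env.move_l(ROOT+.068*AX,velocity=.1)
except env.Unreachable as e: print("UNR",e)
print(dev(env),env.current_time_s(),env.current_qpos().round(2))
d=env.get_image("wrist");e=env.get_image("scene")
cv2.imwrite("pics/w7.png",np.hstack([cv2.resize(d["img"][120:360,160:480],(400,300)),cv2.resize(e["img"][160:250,255:375],(400,300),interpolation=2)])[:,:,::-1])
E
```

```text
[-0.73  0.54  1.61 -0.    0.99  0.87]
open mm 25.739962398910084 [-0.54 -0.19  1.55]
lifted 25.860712872773387 [-0.06  0.87 -2.37] [-0.063  0.243  0.045]
[2.100e-01 3.000e-02 6.816e+01] 22.9417 [-0.53  0.18  1.83  0.79  0.97 -0.13]
```

View pics/w7.png

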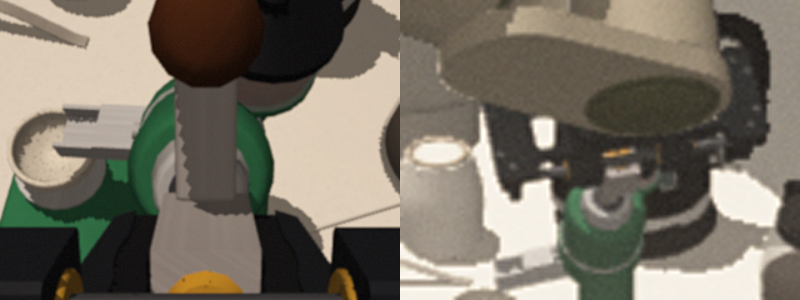

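The crank is held straight, with the knob uphill and the hub in line above the shaft. The bowl is still on the stand. Now I push it on.

Run:
```python
from h import *
from station import env
for L in(.050,.040,.030,.0265):
    h=env.move_l(ROOT+L*AX,velocity=.05,threshold=12 if L>.03 else 20)
    f=np.array(env.current_ft_force());print(L,h,dev(env),"F shaft axes",(np.array([mx,UP,AX])@f).round(1))
    if h:break
print(env.current_opening()*88,env.current_time_s())
```

```text
0.05 True [-0.73 -0.35 51.33] F shaft axes [-0.3  1.6 -4.7]
25.60689889677265 23.4
```

Run:
```python
from h import *
from station import env
B=np.array([mx,UP,AX]);done=False
for k,dx,du in((8.5,0,0),(5,0,0),(12,0,0),(8.5,-1.2,0),(8.5,1,0),(8.5,0,-1),(8.5,0,1)):
    o=ROOT+(dx*mx+du*UP)/1000
    env.move_l(o+.052*AX,qk(k),velocity=.05)
    h=env.move_l(o+.042*AX,velocity=.04,threshold=14)
    print(k,dx,du,h,dev(env),(B@np.array(env.current_ft_force())).round(1))
    if dev(env)[2]<45: break
print(env.current_opening()*88,env.current_time_s())
```

```text
8.5 0 0 False [-0.79 -0.07 41.59] [-4.7  1.4 -6.4]
25.68418764313875 24.05
```

Run:
```python
from h import *
from station import env
B=np.array([mx,UP,AX]);o=ROOT-.0008*mx
for L in(.036,.031,.028,.026,.024):
    h=env.move_l(o+L*AX,velocity=.04,threshold=25)
    print(L,h,dev(env),(B@np.array(env.current_ft_force())).round(1))
    if h and L<.03:break
print(env.current_opening()*88,env.current_time_s())
```

```text
0.036 False [-9.600e-01 -3.000e-02  3.584e+01] [-3.4  1.9 -4.5]
0.031 False [-0.97 -0.04 30.84] [-2.7  1.4 -6.1]
0.028 False [-0.94  0.09 28.48] [-6.5 -1.1  6.9]
0.026 False [-0.97  0.37 27.65] [-10.7  -5.8  28. ]
0.024 False [-1.    0.66 26.22] [-14.4  -7.2  37.8]
25.914549419494723 25.375
```

The push met rising axial force at 28.3 mm for a grasp at 28 mm, so the crank is home. I release it and take the knob.

```bash
cat >> h.py <<'E'
C=ROOT-.001*mx
K0=np.cross(rot(qk(8.5))[:,1],-AX)  # knob direction at start = tool x
def knob(th,r=.065,h=.037): return C+r*(R.from_rotvec(-AX*th).apply(K0))+h*AX
E
python3 - <<'E'
from h import *
from station import env
try:
    env.set_gripper(.6); env.move_l(np.array(env.current_eef_pos())+.085*AX,velocity=.2)
    q=qk(8.5); env.move_l(knob(0,h=.11),q,velocity=.2)
    d=env.get_image("wrist");np.savez("w8.npz",**d);print("knob top pred",proj(d,[knob(0,h=.053),knob(0,r=0,h=.042)]))
    i=cv2.GaussianBlur(d["img"],(3,3),0);hsv=cv2.cvtColor(i,cv2.COLOR_RGB2HSV)
    for n,m in(("brown",(hsv[...,0]<12)&(hsv[...,1]>110)&(hsv[...,2]>25)),("brass",(hsv[...,0]>12)&(hsv[...,0]<25)&(hsv[...,1]>150)&(hsv[...,2]>60))):
        k,l,s,c=cv2.connectedComponentsWithStats(m.astype(np.uint8))
        print(n,[(s[j,:5].tolist(),c[j].round(1).tolist()) for j in range(1,k) if s[j,4]>60])
    cv2.imwrite("pics/w8.png",d["img"][:,:,::-1])
except env.Unreachable as e: print("UNR",e)
print(dev(env),env.current_time_s())
E
```

```text
knob top pred [[322.13878819 281.64439546]
 [322.54799071 391.56878998]]
brown [([135, 71, 40, 13, 279], [154.2, 76.8]), ([303, 240, 48, 60, 2238], [326.3, 270.7])]
brass [([0, 67, 81, 103, 3643], [34.7, 125.2]), ([118, 335, 38, 86, 1498], [132.3, 376.8]), ([492, 335, 40, 86, 1653], [515.9, 377.4]), ([311, 400, 31, 11, 246], [325.8, 403.9]), ([168, 438, 472, 14, 3162], [470.3, 446.8])]
[-10.98  62.8  108.8 ] 27.05
```

View pics/w8.png

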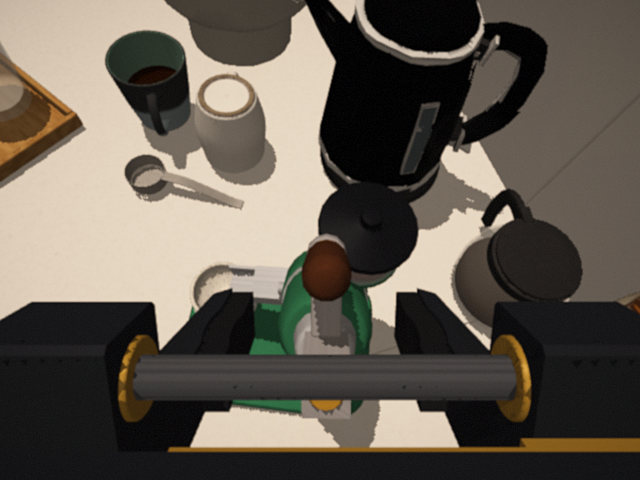

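The knob is centred between the open fingers at (326,271), and the hub's brass disc is at (326,404). I grip the knob and wind.

```bash
cat > wind.py <<'E'
from h import *
from station import env
import sys
a0,a1,N,v=float(sys.argv[1]),float(sys.argv[2]),20,.12
B=np.array([mx,UP,AX]);mxf=0
n=int(round((a1-a0)*N))
for j in range(1,n+1):
    th=2*np.pi*(a0+j/N)
    env.move_l(knob(th,r=.0653),velocity=v)
    f=B@np.array(env.current_ft_force());mxf=max(mxf,np.linalg.norm(f))
    if j%5==0: print(round(a0+j/N,2),f.round(0),(dev(env)-B@(knob(th,r=.0653)-ROOT)*1000).round(1),round(env.current_opening()*88,1),round(env.current_time_s(),1))
    if np.linalg.norm(f)>60: print("HIGH",f,a0+j/N);break
print("max",mxf)
E
python3 - <<'E'
from h import *
from station import env
print(env.move_l(knob(0),velocity=.1,threshold=15),dev(env)); env.set_gripper(0)
print(env.current_opening()*88,env.current_ft_force().round(1),env.current_time_s())
E
python3 wind.py 0 0.5
```

```text
False [-10.41  64.48  37.43]
23.600192511877346 [-0.1  0.7  0.9] 28.4833
0.25 [-5. -2.  3.] [-1.  -0.3 -0.2] 23.3 30.1
0.5 [-1.  5. -2.] [-0.1  1.   0.2] 23.4 31.6
max 7.269416083099001
```

```bash
python3 wind.py 0.5 3.5
```

```text
0.75 [-4. -1.  6.] [-0.5 -0.4 -0.3] 23.7 33.2
1.0 [-1.  6.  1.] [0.4 0.4 0.1] 23.6 34.8
1.25 [-5. -2.  4.] [-1.  -0.2 -0.3] 23.4 36.4
1.5 [-2.  6. -2.] [0.  1.  0.2] 23.4 38.0
1.75 [-4. -1.  5.] [-0.5 -0.5 -0.2] 23.3 39.6
2.0 [-2.  7.  2.] [0.3 0.4 0.1] 23.4 41.1
2.25 [-5. -2.  3.] [-1.  -0.2 -0.3] 23.5 42.7
2.5 [-1.  5. -1.] [-0.   1.   0.2] 23.3 44.3
2.75 [-4. -1.  5.] [-0.5 -0.5 -0.3] 23.6 45.9
3.0 [-2.  8.  2.] [0.4 0.4 0.1] 23.5 47.5
3.25 [-5. -2.  2.] [-1.  -0.2 -0.3] 23.6 49.1
3.5 [-1.  5. -2.] [0.  1.  0.2] 23.6 50.6
max 9.765687384675926
```

Run:
```python
from h import *
from station import env
B=np.array([mx,UP,AX])
env.set_gripper(.6); env.move_l(np.array(env.current_eef_pos())+.06*AX,velocity=.2)
env.set_gripper(0); env.move_l(C+.09*AX,velocity=.2)
h=env.move_l(C+.057*AX,velocity=.05,threshold=15)
print("hub top touch",h,dev(env)[2],"(home: 61)",(B@env.current_ft_force()).round(1),env.current_time_s())
env.move_l(C+.17*AX,velocity=.25)
w=env.get_image("wrist");s=env.get_image("scene");t=env.get_image("top")
for n,d in(("w9",w),("s9",s),("t9",t)):np.savez(n+".npz",**d)
o=dict(np.load("top0.npz"))["img"].astype(int);df=(np.abs(t["img"].astype(int)-o).max(2)>40).astype(np.uint8)
k,l,st,c=cv2.connectedComponentsWithStats(cv2.morphologyEx(df,cv2.MORPH_OPEN,np.ones((3,3))))
print("top changes",[st[j].tolist() for j in range(1,k) if st[j,4]>25])
print("stand/bowl px top",proj(t,[STAND+[0,0,.032]]),"hub top pred wrist",proj(w,[knob(0,r=0,h=.042)]),"knob pred",proj(w,[knob(np.pi,h=.053)]))
hsv=cv2.cvtColor(w["img"],cv2.COLOR_RGB2HSV)
for n,m in(("brown",(hsv[...,0]<12)&(hsv[...,1]>110)&(hsv[...,2]>25)),("brass",(hsv[...,0]>12)&(hsv[...,0]<25)&(hsv[...,1]>150)&(hsv[...,2]>60))):
    k,l,st,c=cv2.connectedComponentsWithStats(m.astype(np.uint8));print(n,[(st[j].tolist(),c[j].round(1).tolist()) for j in range(1,k) if st[j,4]>100])
x=t["img"];u,v=proj(t,[STAND+[0,0,.032]])[0].astype(int);m=(x[v-22:v+22,u-22:u+22].min(2)>110);ys,xs=np.nonzero(m);print("bowl bright centroid",u-22+xs.mean(),v-22+ys.mean(),m.sum())
print(env.current_time_s())
```

```text
hub top touch True 62.1 (home: 61) [-1.9 -0.6  8.8] 53.5917
top changes [[315, 234, 9, 10, 41], [320, 239, 15, 15, 159], [210, 240, 253, 240, 22327], [275, 248, 10, 14, 58], [420, 256, 15, 14, 162], [174, 269, 30, 24, 450], [428, 273, 12, 16, 93], [422, 283, 9, 10, 48], [120, 407, 117, 73, 2941], [279, 445, 87, 35, 1701], [0, 448, 106, 32, 2313]]
stand/bowl px top [[270.60795592 247.0512006 ]] hub top pred wrist [[321.53612156 243.40855608]] knob pred [[321.91442509 346.45078626]]
brown [([600, 196, 40, 61, 987], [624.4, 219.6]), ([597, 214, 43, 57, 290], [619.9, 243.6]), ([543, 246, 26, 26, 222], [556.2, 257.4]), ([538, 269, 33, 32, 271], [552.9, 284.5]), ([562, 288, 47, 35, 375], [589.2, 307.2])]
brass [([0, 28, 93, 101, 3401], [38.2, 82.3]), ([600, 214, 40, 47, 151], [620.3, 237.5]), ([308, 229, 31, 30, 705], [323.0, 243.2]), ([579, 231, 61, 68, 445], [608.7, 262.5]), ([563, 260, 34, 41, 189], [579.4, 280.1]), ([359, 335, 13, 86, 691], [366.0, 376.8]), ([278, 337, 10, 84, 516], [282.0, 377.8]), ([0, 438, 523, 14, 3831], [332.2, 446.5])]
bowl bright centroid 265.1033411033411 244.32711732711732 1287
54.325
```

The hub top touched at 62 mm, about where it should be when home, and the brass disc sits within 2 px of its prediction. The top view shows no changes at the mugs, scoop or timer. I'm handing in.

```bash
python3 -c "
from station import env
print(env.job_done(),env.current_time_s())"
```

```text
the job is handed in; nothing more can be done
the job is handed in; nothing more can be done
```

I handed the job in at about 54 s: the bowl is on its stand (last seen there before winding), the crank is pushed home and was wound 3.5 turns clockwise, everything is released, and the mugs, scoop and timer show no change in the top view; no verdict came back.

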